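# Pop the fuse hatch of the faceting machine

## Task

On the green control box that carries the toggle lever, first push the lever all the way over, to the side opposite to the one it leans to, to switch the machine off; then press the rubber pad of the wide aluminium hatch on the same box once, let go so that it pops up by itself, and take the hand clear. Watch for about three seconds that the hatch stays open without being touched, do not push it shut again, and leave the other box (small hatch, round dial) and the loose things on the bench as they are. Use closed fingertips only: nothing is to be gripped or lifted.

Things in the scene. Friction and masses are not known exactly. Their poses are not given: they have to be found in the camera images.
- mainbox: Green sheet-steel control box fixed to the bench, 130 (x) x 210 (y) x 60 mm high; origin at the centre of its underside; its own x axis points away from the robot when unturned. Its flat lid (60 mm up) carries the wide hatch at y = -40 mm and the toggle lever at y = +68 mm in the box frame.
- lever_tip (a point): Centre of the black ball (26 mm across) on the tip of the toggle lever. The steel lever is 50 mm long, on a pivot 82 mm above the bench at x = 0, y = +68 mm in the box frame, over a grey block 70 x 50 mm whose top is 85 mm above the bench. At the start it leans about 0.25 to 0.5 rad to the box's -x side; pushed over it leans 0.5 rad to +x.
- lever (a joint): Angle of the toggle lever in rad: 0 fully to the box's -x side (on), 1.0 fully over to the +x side (off). Starts at 0 to 0.25. It stays where it is left; pushing the ball takes under 3 N.
- hatch_pad (a point): Centre of the top face of the black rubber press pad, 16 mm (x) x 40 mm (y), on the wide hatch; 66 mm above the bench when shut. The aluminium hatch is 80 mm wide (y), 59 mm long (x), level with the lid, hinged along its +x edge (at x = +30 mm in the box frame, 52 mm beyond the pad's centre), and opens upward. The pad stands 6 mm above the hatch.
- hatch (a joint): Angle of the wide hatch in rad: 0 shut and latched, -0.1 pressed in to the stop, 1.25 fully open. Pressing straight down on the pad takes about 5 to 7 N; the catch lets go after about 3 mm, the stop is at 5 mm. When the finger withdraws, a damped spring swings the hatch up in about two seconds; its near edge rises about 60 mm and moves to the box's +x.
- hatch_trip (a joint): Small slide hidden in the box below the hatch's hinge, in m: 0 until the hatch has swung up, pushed to about 0.006 by the opening hatch, and it then stays there. Not to be worked by hand; it shows that the hatch has been open.
- pumpbox: The other green control box, same size, fixed: it has a round dial with a bar grip in place of the lever, and a narrower hatch, 50 mm wide. Origin at the centre of its underside. To be left alone.
- smallhatch (a joint): Angle of the narrow hatch on the other box in rad: 0 shut and latched; must stay shut.
- dial (a joint): Angle of the round dial on the other box in rad, 0 at the start; must not be turned.
- oil: Bystander: amber bottle, 44 mm across, 120 mm tall, between the two boxes; origin at its underside.
- polish: Bystander: squat jar, 48 mm across, 50 mm tall, between the two boxes; origin at its underside.
- tape: Bystander: tape roll lying flat, 68 mm across, 24 mm high; origin at its underside.
- cup: Bystander: aluminium cup, 60 mm across, 50 mm tall; origin at its underside.
- dop: Bystander: brass dop stick standing on its foot, 28 mm across, 62 mm tall; origin at its underside.
- driver: Bystander: screwdriver lying on the bench beyond the boxes, at the robot's left.
- brush: Bystander: hand brush lying on the bench beyond the boxes, at the robot's right.

How it is judged (in metres and radians):
On the way, in this order (a step that is already met when the one before it is completed fails the run):
1. the lever is pushed over to off (value of joint lever above 0.85 rad and value of joint hatch between -0.02 and 0.05 rad), for 0.1 s.
2. the wide hatch is pressed in by the fingers (value of joint hatch below -0.03 rad and contact force between the fingers and mainbox above 0.5 N).
3. the hatch has popped up and stands open, the box untouched, for two seconds (value of joint hatch above 1 rad and contact force between each of the arm, the fingers and mainbox below 0.1 N), for 2 s.
At the end, for the whole second after the job is handed in: The lever is over to off (above 0.85 of 1.0 rad), the wide hatch stands open at rest (above 1.0 of 1.25 rad) after standing untouched for 2 s, the narrow hatch is shut, and every loose thing is within 30 mm of where it stood (value of joint lever above 0.85 rad and value of joint hatch above 1 rad and value of joint smallhatch between -0.05 and 0.05 rad and velocity of joint hatch between -0.1 and 0.1 rad/s and not (distance of oil from where it was at the start of the episode above 0.03 m) and not (distance of polish from where it was at the start of the episode above 0.03 m) and not (distance of tape from where it was at the start of the episode above 0.03 m) and not (distance of cup from where it was at the start of the episode above 0.03 m) and not (distance of dop from where it was at the start of the episode above 0.03 m) and not (distance of driver from where it was at the start of the episode above 0.03 m) and not (distance of brush from where it was at the start of the episode above 0.03 m)).
It fails at once if the hatch is opened while the machine is still on (value of joint hatch above 0.15 rad and value of joint lever below 0.7 rad).
It fails at once if the hatch is pushed shut again after it has popped (value of joint hatch_trip above 0.004 m and value of joint hatch below 0.45 rad).
It fails at once if the narrow hatch of the other box is pressed or opened (value of joint smallhatch above 0.08 rad or value of joint smallhatch below -0.06 rad).
It fails at once if the dial of the other box is turned (value of joint dial above 0.3 rad).
It fails at once if a loose thing is lifted, carried or knocked away (distance of any of oil, polish, tape, cup, dop, driver, brush from where it was at the start of the episode above 0.03 m).
It also fails if it takes over 45 s, if anything falls off the work surface, if the arm or the gripper's body presses on something with over 40 N, if the wrist force passes 120 N, or if a joint passes its speed limit or range.

## Robot

A 6-joint arm with a two-finger parallel gripper is mounted at the origin on the work surface. World frame = base frame: x ahead of the robot, y to its left, z up, the work surface at z = 0. Lengths are in mm, angles in rad, forces in N, time in s.
With the tool pointing down it reaches from about 350 to 975 mm from the base axis. Payload 7.1 kg.
Tool frame: the origin (TCP) lies on the front face of the gripper's body, between the roots of the fingers; the fingertips stand 80 mm ahead of it and the grasp point (between the pads) lies 61 mm ahead of it (env.tips_ahead is the distance from the TCP to the fingertips, in mm); z points along the fingers, y is the line along which they close (so a half turn about z gives the same grasp; the last joint's range is limited). The gripper opens to 88 mm and grips with 3 to 60 N. Pads are 20 mm wide; open, the fingers measure 115 mm over their backs; the gripper's body (75 mm by 178 mm) begins 61 mm behind the grasp point.
Start: joints at [1.087, 0.423, 1.63, -0, 1.089, -0.019], TCP at [280.12, 558.693, 302.675] pointing down, gripper open.
Joint ranges: [-3, 3], [-0.9, 2.11], [0.09, 2.58], [-1.31, 4.45], [0.11, 2.69], [-2.54, 2.54]. Speed limits (rad/s): [2.39, 2.39, 3.01, 3.14, 3.14, 3.14].

## Interface

Orientations are given as a unit quaternion [x, y, z, w].
In Python, from station import env, set_gripper, viewer, workorder gives the robot as it stands. Calls block until the motion is done:
- env.reach(position, orientation): joint-space move of the TCP to a pose.
- env.move_l(position, rot=None, rate=150, f_stop=None): straight line of the TCP; rot=None keeps the orientation; rate is the mean speed in mm/s. With f_stop (N) it stops when the force on the tool has changed by that much, and returns True; else False.
- env.move_joints(angles): joint-space move.
- set_gripper(opening): finger opening in mm; the grip force is fixed at half the most; returns when the fingers have stopped.
- env.hold(seconds).
- env.ik(position, orientation): joint angles nearest the present ones, or None.
- env.read_state(): the state.
- viewer.camera(name): name is "scene" or "top" or "wrist"; returns the picture (384x512x3 uint8, blue, green, red); there is no depth.
- viewer.camera_params(name): a dict with "fx", "fy", "cx", "cy" (pixels), "pose" (4x4, takes a point from camera to world coordinates); the wrist camera has in their place "tool_from_camera" (4x4, takes a point from camera to tool coordinates, whose origin is the TCP and whose axes are the flange's). Camera axes: x right, y up, looking along -z (the intrinsics and any distortion apply to the point x, -y, -z); pixel columns grow to the right and rows downward; lengths in mm; the calibration is good to about 2 mm. A picture is of the moment at which its call begins: read the wrist's pose just before it. camera_params takes no time and is no camera call.
A pose or a line that the arm cannot do raises env.IKError and nothing moves.
- workorder.sign_off(): hands the job in; it is judged then, once.
The state is a dict: "time_s": time; "qpos": joint angles; "dq": joint speeds; "tau": joint torques, N m; "tool_pos": TCP position; "orientation": TCP orientation; "force": force on the tool from outside, world axes, zero at the start; "wrist_torque": the same for the moment, N m; "width": finger opening in mm; "grip_force": force on a finger pad.
Only numpy, scipy, OpenCV 4.12 (cv2) and the standard library are available. Lean on these libraries where they do the work, as an engineer would, in place of code of your own. Each camera call takes 0.05 s, during which the arm holds its last target. There are 200 camera calls.

## Working session

There is one attempt and no reset: what is moved stays moved. The work goes in short steps, each a Python script; the robot and the scene stay as the last script left them, time stands still between calls to the robot, and variables do not carry over. Pictures are saved under pics/ and viewed, at most 10 in all, crops included, and the job is handed in when it is done.

```bash
mkdir -p pics; ls; python3 - <<'E'
from station import env, set_gripper, viewer, workorder
import cv2
for n in ["top","scene"]:
    cv2.imwrite(f"pics/{n}0.png",cv2.resize(viewer.camera(n),None,fx=1.5,fy=1.5,interpolation=cv2.INTER_CUBIC)); p=viewer.camera_params(n); print(n,p)
s=env.read_state();print(s["time_s"],s["orientation"],s["width"])
E
```

```text
pics
top {'fx': 400.2317617573577, 'fy': 400.2317617573577, 'cx': 251.68793557571462, 'cy': 193.82948229691127, 'pose': array([[ 3.63272801e-03,  9.97302593e-01, -7.33098937e-02,
         4.98063999e+02],
       [-9.99980688e-01,  3.25324213e-03, -5.29520678e-03,
         1.87439047e+01],
       [-5.04242862e-03,  7.33277140e-02,  9.97295152e-01,
         1.12171932e+03],
       [ 0.00000000e+00,  0.00000000e+00,  0.00000000e+00,
         1.00000000e+00]])}
scene {'fx': 362.5910024880125, 'fy': 362.5910024880125, 'cx': 258.0809679993253, 'cy': 192.3089373829742, 'pose': array([[-1.01155487e-02, -5.51842035e-01,  8.33887309e-01,
         1.22890749e+03],
       [ 9.99861949e-01, -1.65752140e-02,  1.15993179e-03,
        -6.27161048e+00],
       [ 1.31817614e-02,  8.33783923e-01,  5.51933520e-01,
         5.47937289e+02],
       [ 0.00000000e+00,  0.00000000e+00,  0.00000000e+00,
         1.00000000e+00]])}
0.1 [ 2.30298242e-01  9.73119859e-01 -6.59013877e-04 -1.59734471e-04] 87.69268202157133
```

View pics/top0.png

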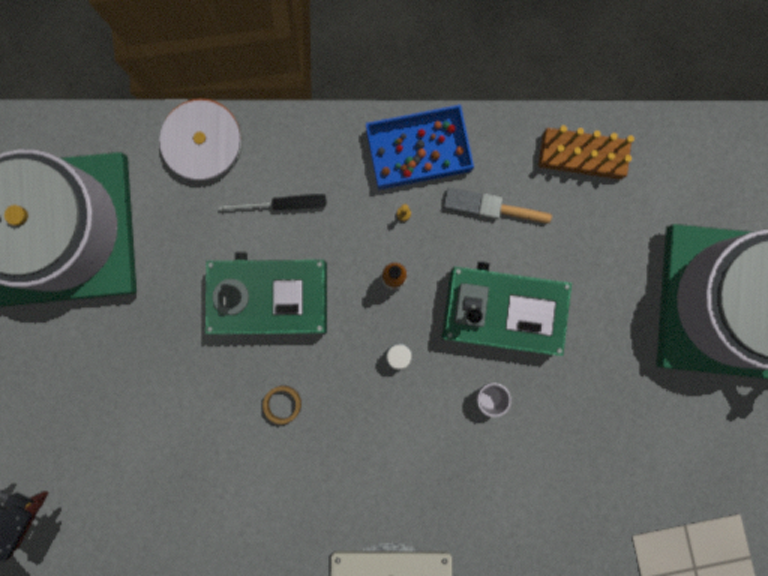

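View pics/scene0.png

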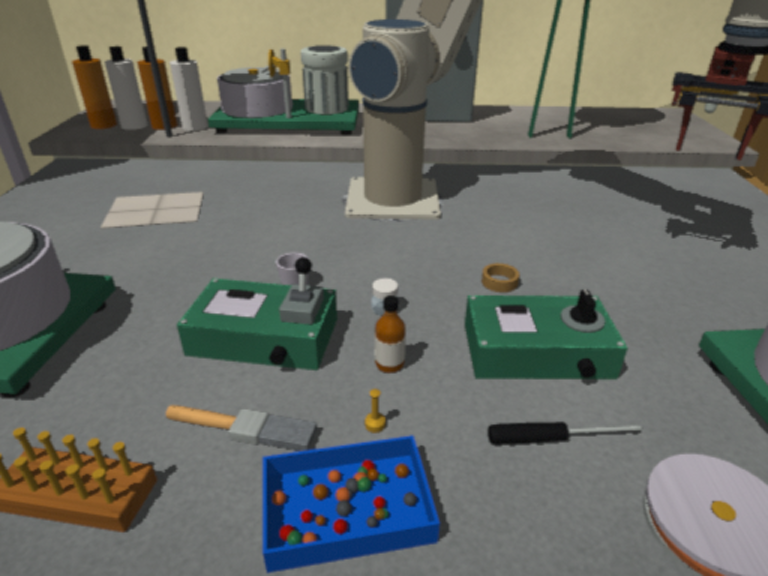

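The top view shows the main box on the right, its lid corners near (455,268), (570,281), (560,354) and (446,343) in the 1.5x picture. The ball is near (474,316) and the pad near (529,326). In the scene view the ball is near (303,266). I'll enlarge a crop of the box.

```bash
cat > h.py <<'E'
from station import env, set_gripper, viewer, workorder
import cv2, numpy as np
def ray(n,u,v):
    p=viewer.camera_params(n);T=p["pose"]
    d=T[:3,:3]@np.array([(u-p["cx"])/p["fx"],-(v-p["cy"])/p["fy"],-1]);return T[:3,3],d
def at(n,u,v,z):
    o,d=ray(n,u,v);return o+d*(z-o[2])/d[2]
def proj(n,P):
    p=viewer.camera_params(n);T=p["pose"];q=T[:3,:3].T@(np.array(P)-T[:3,3])
    return p["cx"]+p["fx"]*q[0]/-q[2], p["cy"]-p["fy"]*q[1]/-q[2]
E
python3 - <<'E'
from h import *
im=viewer.camera("top")[170:245,290:390]
a=cv2.resize(im,None,fx=7,fy=7,interpolation=cv2.INTER_CUBIC)
cv2.imwrite("pics/c1.png",a)
E
```

```text
(no output)
```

View pics/c1.png

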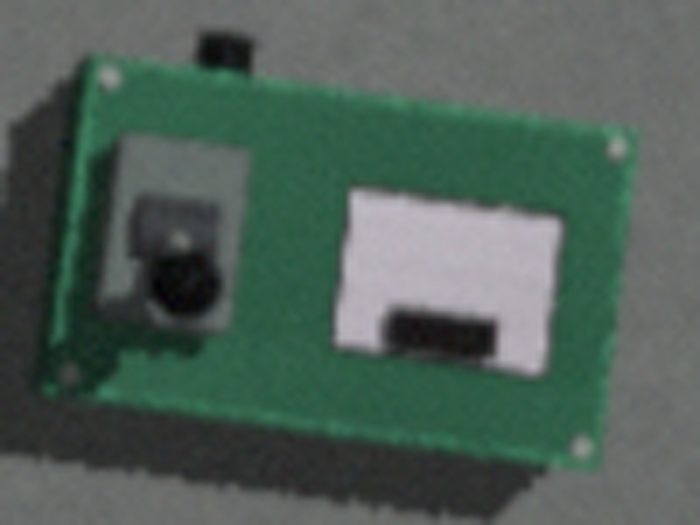

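The crop shows the screws at (109,77), (617,148), (68,374) and (582,447), the pad at (440,334), and the ball at (184,283). The lever leans toward the robot, which is -x.

```bash
python3 - <<'E'
from h import *
f=lambda u,v,z: at("top",290+u/7-.43,170+v/7-.43,z)[:2]
S=[f(*p,60) for p in [(109,77),(617,148),(68,374),(582,447)]]
H=[f(*p,60) for p in [(352,190),(562,216),(546,375),(335,348)]]
c=np.mean(S,0); print("S",np.round(S),c,[np.linalg.norm(S[0]-S[1]),np.linalg.norm(S[0]-S[2])])
print("H",np.round(H),np.linalg.norm(H[0]-H[1]),np.linalg.norm(H[1]-H[2]))
yv=(S[0]-S[1])+(S[2]-S[3]); xv=(S[0]-S[2])+(S[1]-S[3])
print("yaw",np.arctan2(-yv[0],yv[1]),np.arctan2(xv[1],xv[0]))
yh=H[0]-H[1]+H[3]-H[2];print(np.arctan2(-yh[0],yh[1]))
ya=np.arctan2(-yv[0],yv[1]);R=np.array([[np.cos(ya),-np.sin(ya)],[np.sin(ya),np.cos(ya)]])
pad=f(440,334,66);print("pad",pad,"box",R.T@(pad-c),"expect",c+R@[-22,-40])
print("Hc",R.T@(np.mean(H,0)-c))
b=f(184,283,128);print("ball",b,"box",R.T@(b-c))
print("scene ball proj*1.5",np.array(proj("scene",[*b,128]))*1.5)
E
```

```text
S [[ 612. -118.]
 [ 586. -310.]
 [ 499. -102.]
 [ 472. -295.]] [ 542.28786174 -206.31611432] [np.float64(194.358996517553), np.float64(113.97065607995874)]
H [[ 569. -210.]
 [ 560. -289.]
 [ 499. -282.]
 [ 509. -203.]] 79.95202979704523 60.540297698363105
yaw -0.13704174303305527 -0.1386943425358127
-0.1221755145265689
pad [ 514.67495806 -240.84600397] box [-22.63677945 -37.97844053] expect [ 515.02959567 -242.93560272]
Hc [ -2.40886768 -40.29427369]
ball [ 531.41937397 -135.27708236] box [-20.47145904  68.88822435]
scene ball proj*1.5 [301.90523217 263.79150709]
```

All the checks agree: screw spacing, hatch size, pad and ball positions, and the scene-view projection. Next I'll push the lever.

```bash
cat >> h.py <<'E'
ya=-0.137;C=np.array([542.3,-206.3])
R=np.array([[np.cos(ya),-np.sin(ya)],[np.sin(ya),np.cos(ya)]])
ph=np.pi/2+ya/2;Q=[float(np.cos(ph)),float(np.sin(ph)),0.,0.]
def P(x,y,ztip): return [*(C+R@np.array([x,y])),ztip+env.tips_ahead]
def st(m=""):
    s=env.read_state();t=s["tool_pos"];print(m,round(s["time_s"],2),"box",np.round(R.T@(np.array(t[:2])-C),1),"tip",round(t[2]-env.tips_ahead,1),"F",np.round(s["force"],1))
E
python3 - <<'E'
from h import *
set_gripper(0)
env.reach(P(-68,68,215),Q);st("above")
env.move_l(P(-68,68,117),rate=120);st("down")
print(env.move_l(P(7,68,117),rate=40,f_stop=10));st("pushed")
env.hold(0.2)
env.move_l(P(-30,68,117),rate=100)
env.move_l(P(-50,68,200),rate=150);st("up")
env.move_l(P(-120,-44,200),rate=200);st("off")
im=viewer.camera("top")[170:245,290:390]
cv2.imwrite("pics/c2.png",cv2.resize(im,None,fx=7,fy=7,interpolation=cv2.INTER_CUBIC))
E
```

```text
above 4.03 box [-67.8  68.5] tip 215.0 F [ 0.4  0.2 -0.5]
down 5.0 box [-67.6  68. ] tip 117.5 F [0.4 0.6 1. ]
True
pushed 6.58 box [ 0.6 68.1] tip 116.1 F [-0.2  1.1 -0.3]
up 7.94 box [-50.  68.] tip 199.6 F [-0.4  0.7 -0.5]
off 8.75 box [-119.8  -43.8] tip 199.7 F [ 0.2  0.2 -0.3]
```

View pics/c2.png

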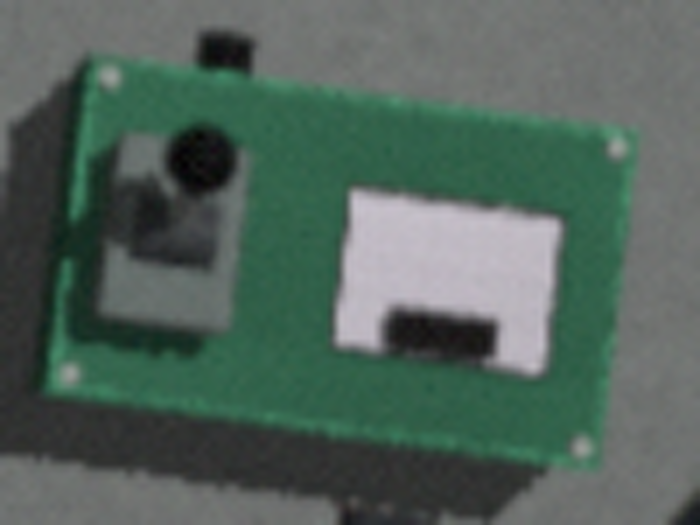

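The ball is now at (201,158), on the +x side, and the hatch is still shut. I'll check the lever angle in code and then press the pad.

```bash
python3 - <<'E'
from h import *
b=at("top",290+201/7-.43,170+158/7-.43,126)[:2];bx=R.T@(b-C);print("ball",bx)
assert bx[0]>20
env.move_l(P(-24,-44,110),rate=150)
env.move_l(P(-24,-44,72),rate=80);st("near")
print(env.move_l(P(-24,-44,60.3),rate=20,f_stop=14));st("pressed")
env.move_l(P(-27,-44,95),rate=100)
env.move_l(P(-120,-44,200),rate=200);st("clear")
env.hold(3)
for i,n in enumerate(["top","scene"]):
    im=viewer.camera(n)
    im=im[170:245,290:390] if i==0 else im[150:260,100:250]
    cv2.imwrite(f"pics/c3{n}.png",cv2.resize(im,None,fx=5,fy=5,interpolation=cv2.INTER_CUBIC))
st()
E
```

```text
ball [24.62210056 68.30417794]
near 10.45 box [-24.1 -44. ] tip 71.5 F [0.  0.7 0.1]
True
pressed 11.03 box [-24.4 -44.2] tip 61.5 F [-2.5  0.   7.8]
clear 12.37 box [-119.8  -44. ] tip 199.5 F [ 0.5 -0.3  0.4]
 15.47 box [-120.  -44.] tip 200.0 F [0.4 0.3 0.7]
```

View pics/c3scene.png

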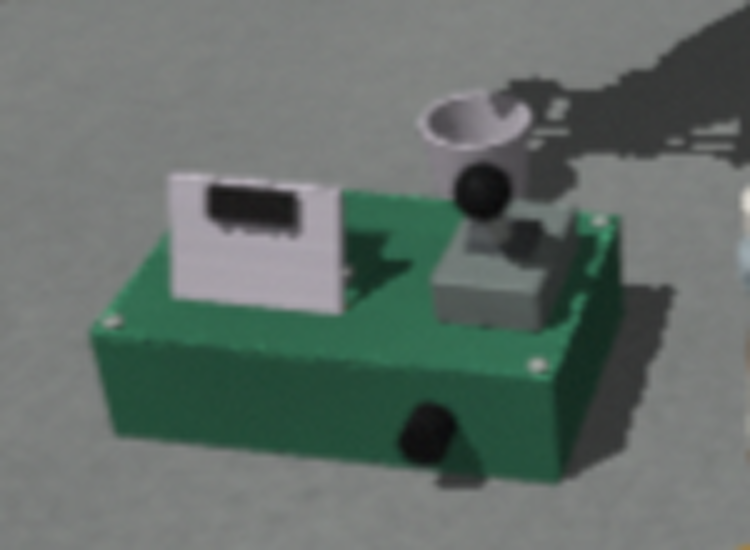

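The hatch stands up, with its corners near (170,175), (343,187), (343,312) and (170,298) in the crop, and the lever is off. I'll compare the hatch angle with projections.

```bash
python3 - <<'E'
from h import *
for a in [0.8,1.0,1.1,1.25]:
    print(a,[np.round((np.array(proj("scene",[*(C+R@[30-59*np.cos(a),y]),60+59*np.sin(a)]))-[100,150])*5) for y in (-80,0)])
E
```

```text
0.8 [array([192., 159.]), array([358., 175.])]
1.0 [array([181., 156.]), array([349., 172.])]
1.1 [array([175., 157.]), array([345., 172.])]
1.25 [array([165., 160.]), array([337., 176.])]
```

View pics/c3top.png

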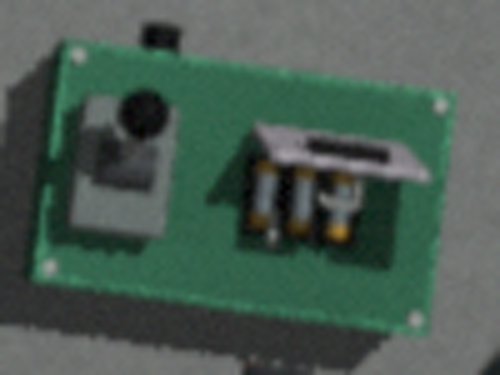

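The top view shows the hatch open and the fuses visible. Its free edge runs from about (273,163) to (430,180). I'll check this against the projected angle.

```bash
python3 - <<'E'
from h import *
for a in [0.9,1.0,1.1,1.25]:
    print(a,[np.round((np.array(proj("top",[*(C+R@[30-59*np.cos(a),y]),60+59*np.sin(a)]))-[290,170]+.4)*5) for y in (-80,0)])
E
```

```text
0.9 [array([420., 218.]), array([263., 195.])]
1.0 [array([423., 208.]), array([266., 186.])]
1.1 [array([426., 198.]), array([268., 176.])]
1.25 [array([430., 181.]), array([272., 159.])]
```

The projection matches 1.25 rad, so the hatch is fully open. It has stood untouched for about 2 s or a little less since opening, so I'll hold longer before handing in.

```bash
python3 - <<'E'
from h import *
env.hold(3)
im=viewer.camera("top"); 
print(workorder.sign_off()); st()
E
```

```text
the job is handed in; nothing more can be done
None
the job is handed in; nothing more can be done
```

The lever is over to off, the wide hatch popped open to about 1.25 rad after one press and stayed open untouched with the hand clear, and the job is handed in (sign-off returned no verdict).

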